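# Switch the door chime back on and test it with the bell push

### The job

Switch the door chime back on: with a fingertip, push the long toggle lever on its lid over towards the loudspeaker until it snaps across. Then test it with the round chrome doorbell push lying on the shelf: press its button right in, let it spring back, and move clear. Only touch and press: do not lift the bell push or shove it along the shelf, and leave the short toggle, the keys, the pegs, the padlock and the bead ornament as they are.

Things in the scene. Friction and masses are not known exactly. Their poses are not given: they have to be found in the camera images.
- chime: Door chime: grey cast box with aluminium lid, 112 x 172 mm (x, y), 55 mm high, screwed to the shelf by end lugs. Origin: centre of its underside, z up. Its +y axis points from the toggles to the loudspeaker: a black round grille, 72 mm diameter, 3 mm proud, centred at y = +40 mm. Both toggles stand on a black plate at y = -34 mm: the long one at x = -28 mm, the short one at x = +28 mm.
- switch (a joint): Long chrome toggle lever (chime on/off). 0 = off, leaning 0.35 rad towards the chime's -y (away from the loudspeaker); 0.70 rad = on, leaning 0.35 rad towards its +y. A spring drives it from its upright middle (0.35 rad) to the nearer end: it takes about 3.6 N at the tip (more lower down) to leave an end, less towards the middle; once past it, it snaps over by itself.
- switch_tip (a point): The rounded end of the long toggle lever, 36 mm from its pivot, which lies at (-28, -34, 63) mm in the chime's frame in a bushing 12 mm wide ending 66 mm up. The lever is a round bat 5 mm thick at the foot and 8 mm near the tip. The tip is 97 mm above the shelf at both ends of the swing, 12 mm to the pivot's -y side when off, 12 mm to its +y side when on.
- volume (a joint): The short chrome toggle (loud/soft), to be left as it is: 19 mm from pivot to tip, 6 mm thick, pivot at (28, -34, 61) mm in the chime's frame; 0 leans to the chime's -y, 0.70 rad to its +y; it may start in either position.
- volume_tip (a point): The end of the short toggle, 79 mm above the shelf.
- bell: Doorbell push: a round chrome rose lying loose on the shelf, button upwards, 72 mm in diameter, 16 mm high, its middle bezel (33 mm diameter) 19 mm high; about 0.35 kg. Origin at the centre of its underside, z up.
- bell_button (a joint): The bell push's button: 23 mm diameter, on the rose's axis, pressed straight down; 0 = out, 0.004 m = fully in. Spring: about 1.3 N to start moving, 4.5 N fully in; springs back by itself.
- bell_top (a point): Centre of the button's top face: 25.5 mm above the shelf when out, 21.5 mm when fully in.
- key1: Key with a round bow, about 57 x 24 x 3 mm, lying loose across the raised magnetic strip (top 22 mm above the shelf) at the back; leave alone. Origin on its underside, near its middle.
- key2: Key with a square bow, otherwise like key1; leave alone.
- key3: Key with a round bow, like key1; leave alone.
- ornament: Standing ornament of three red glass beads on a brass foot of 40 mm diameter, 95 mm tall; leave alone. Origin at the centre of its foot's underside.
- peg1: Grey plastic clothes peg lying on its side, 75 x 20 x 13 mm, close to the bell push; leave alone. Origin at the centre of its underside.
- peg2: The other clothes peg, like peg1, on the other side of the bell push; leave alone.
- padlock: Brass padlock lying flat, 34 x 44 x 20 mm with a steel shackle reaching to 47 mm from its origin along its +x; leave alone. Origin at the centre of the brass body's underside.
There are look-alikes about, which are no part of the job. What is shaped like the chime but green or red is not meant.

How it is judged:
On the way, in this order (a step that is already met when the one before it is completed fails the run):
1. the long toggle has snapped over towards the loudspeaker (value of joint switch above 0.62 rad), for 0.1 s.
2. the bell push's button is pressed right in (value of joint bell_button above 0.003 m), for 0.1 s.
At the end, for the whole second after the job is handed in: The long toggle rests at on (over 0.62 of 0.70 rad), the bell button is out (under 1 mm in), the bell push lies flat within 30 mm of its start, the short toggle is unflipped, and keys, pegs, padlock and ornament are within 20 mm of where they were, the ornament upright (value of joint switch above 0.62 rad and value of joint bell_button below 0.001 m and height (world z) of bell below 0.004 m and angle between bell's own z axis and vertical below 0.05 rad and distance of bell from where it was at the start of the episode below 0.03 m and linear speed of bell below 0.01 m/s and distance of volume_tip from where it was at the start of the episode below 0.006 m and distance of each of key1, key2, key3, ornament, padlock, peg1, peg2 from where it was at the start of the episode below 0.02 m and angle between ornament's own z axis and vertical below 0.2 rad); the robot touches nothing.
It fails at once if the bell button is pressed before the chime is switched on (value of joint bell_button above 0.002 m and value of joint switch below 0.4 rad).
It fails at once if the bell push is lifted, tipped or shoved along the shelf (over 30 mm) (height (world z) of bell above 0.008 m or angle between bell's own z axis and vertical above 0.25 rad or distance of bell from where it was at the start of the episode above 0.03 m).
It fails at once if the short toggle is flipped (distance of volume_tip from where it was at the start of the episode above 0.008 m).
It fails at once if a key, peg, the padlock or the ornament is lifted or moved over 20 mm, or the ornament is tipped (distance of any of key1, key2, key3, ornament, padlock, peg1, peg2 from where it was at the start of the episode above 0.02 m or angle between ornament's own z axis and vertical above 0.5 rad).
It fails at once if the arm or the gripper's body, not a fingertip, presses on the chime or the bell push (contact force between the arm and chime above 5 N or contact force between the arm and bell above 5 N).
It also fails if it takes over 38 s, if anything falls off the work surface, if the arm or the gripper's body presses on something with over 40 N, if the wrist force passes 120 N, or if a joint passes its speed limit or range.

### The arm

A 6-joint arm with a two-finger parallel gripper is mounted at the origin on the work surface. World frame = base frame: x ahead of the robot, y to its left, z up, the work surface at z = 0. Lengths are in m, angles in rad, forces in N, time in s.
With the tool pointing down it reaches from about 0.4 to 0.825 m from the base axis. Payload 7 kg.
Tool frame: the origin (TCP) lies between the finger pads; the fingertips stand 8 mm ahead of it and the grasp point (between the pads) lies 11 mm behind it (arm.finger_overhang is the distance from the TCP to the fingertips, in m); z points along the fingers, y is the line along which they close (so a half turn about z gives the same grasp; the last joint's range is limited). The gripper opens to 88 mm and grips with 3 to 60 N. Pads are 19 mm wide; open, the fingers measure 130 mm over their backs; the gripper's body (78 mm by 193 mm) begins 47 mm behind the grasp point.
Start: joints at [1.636, 0.359, 0.012, 0, -1.224, -0.288], TCP at [0.149, 0.658, 0.235] pointing down, gripper open.
Joint ranges: [-3.07, 3.07], [-1.43, 2.12], [-1.02, 1.25], [-3.03, 1.67], [-3.05, -0], [-3.03, 3.03]. Speed limits (rad/s): [2.39, 2.39, 3.01, 3.14, 3.14, 3.14].

### API

Orientations are given as [roll, pitch, yaw] about the fixed x, y, z axes, in that order (R = Rz(yaw) Ry(pitch) Rx(roll)).
In Python, from station import arm gives the robot as it stands.
- The arm moves only by the tool move_arm, never from a script. Its argument "rows" is text: rows parted by semicolons, each of 7 numbers parted by spaces: the turn, a rotation vector about the tool's x, y, z in degrees, then the shift along the tool's x, y, z in m, then the finger opening in m, from 0 to 0.0876. A call has 1 to 8 rows; each row shifts and turns the commanded pose from where the row before left it, along the tool's axes as they then stand; what a row does not reach is not made up. A row lasts 1/8 s, in which the tool goes at most 62.5 mm and 10.7 degrees, less where a joint would pass 70% of its speed; a pose out of reach is approached as far as the arm can. A call is refused whole if a number of a shift passes 0.0625 or a number of a turn 10.7, either way. A call with a gripper value outside its range is refused whole. The fingers move at their own pace and stop on an object; "squeeze" is the grip in N (left out, the last holds). Time passes only in rows, so rows that do not move let the fingers close. It gives the time, the measured TCP pose, the force, the opening and the grip force at its end, in the units of the state.
- arm.get_state(): the state, without advancing time (a new reading comes with each control period).
- arm.grab_frame(name): name is "side" or "top" or "wrist"; returns (picture, depth): 480x640x3 uint8, blue, green, red; 480x640 float32, m along the optical axis (not along the pixel's ray), 0 where there is no reading.
- arm.camera_model(name): a dict with "mtx" (3x3 intrinsics, pixels), "camera_from_world" (4x4, takes a point from world to camera coordinates); the wrist camera has in their place "mount" (4x4, takes a point from camera to tool coordinates, whose origin is the TCP and whose axes are the flange's). Camera axes: x right, y down, z forward; pixel columns grow to the right and rows downward; lengths in m; the calibration is good to about 2 mm. A picture is of the moment at which its call begins: read the wrist's pose just before it. camera_model takes no time and is no camera call.
- arm.job_done(): hands the job in; it is judged then, once.
The state is a dict: "t": time; "q": joint angles; "qd": joint speeds; "joint_efforts": joint torques, N m; "eef_pos": TCP position; "ee_rot": TCP orientation; "force": force on the tool from outside, world axes, zero at the start; "moment": the same for the moment, N m; "width": finger opening in m; "gripper_force": force on a finger pad.
Only numpy, scipy, OpenCV 4.12 (cv2) and the standard library are available. Lean on these libraries where they do the work, as an engineer would, in place of code of your own. Each camera call takes 0.05 s, during which the arm holds its last target. There are 200 camera calls.

## Working session

There is one attempt and no reset: what is moved stays moved. The work goes in short steps, Python scripts to look and compute and a tool call to move; the robot and the scene stay as the last step left them, time stands still between calls to the robot, and variables do not carry over. Pictures are saved under pics/ and viewed, at most 10 in all, crops included, and the job is handed in when it is done.

Besides the shell and the picture viewer there is one more tool, called after "Request:" as name(argument=value, ...) on one line, values as JSON. move_arm: Moves the arm, as the interface text tells. Its arguments: {"type":"object","properties":{"rows":{"type":"string"},"squeeze":{"type":"number"}},"required":["rows"]}

```bash
ls; mkdir -p pics; python3 - <<'E'
from station import arm
import cv2,numpy as np
s=arm.get_state();print(s['t'],s['eef_pos'],s['ee_rot'],s['force'],arm.finger_overhang)
for n in("top","side"):
    im,d=arm.grab_frame(n);cv2.imwrite(f'pics/{n}0.png',im);np.save(f'pics/{n}0.npy',d)
    m=arm.camera_model(n);print(m)
E
```

```text
pics
0.0 [0.1490743  0.65785678 0.23362932] [ 3.13995138e+00 -1.50035312e-04 -2.22923311e-01] [ 0.02496641 -0.01038063 -0.38559316] 0.008
{'mtx': array([[503.13315918,   0.        , 325.3928638 ],
       [  0.        , 503.13315918, 240.48439917],
       [  0.        ,   0.        ,   1.        ]]), 'camera_from_world': array([[ 0.01650403, -0.99985678, -0.0037464 , -0.03047782],
       [-0.99334892, -0.01596934, -0.11403026,  0.54357277],
       [ 0.1139541 ,  0.00560344, -0.99347021,  0.99005685],
       [ 0.        ,  0.        ,  0.        ,  1.        ]])}
{'mtx': array([[533.63756701,   0.        , 317.18371149],
       [  0.        , 533.63756701, 240.20726315],
       [  0.        ,   0.        ,   1.        ]]), 'camera_from_world': array([[-0.98688511, -0.16124738,  0.00755365,  0.51049557],
       [-0.13051697,  0.76952037, -0.62514296,  0.14853901],
       [ 0.09498997, -0.61793016, -0.78047371,  0.99038153],
       [ 0.        ,  0.        ,  0.        ,  1.        ]])}
```

View pics/top0.png

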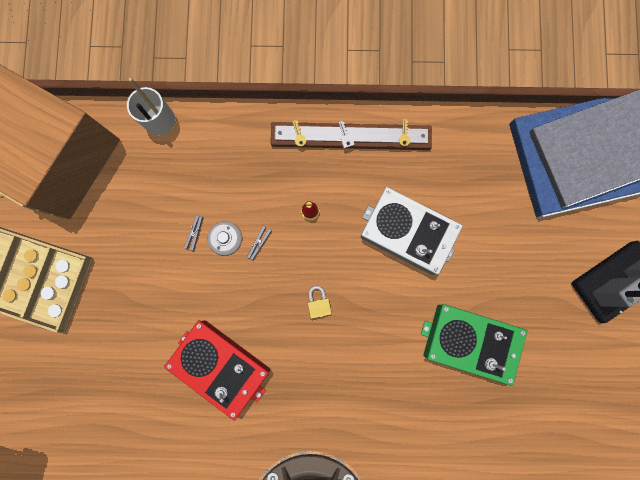

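View pics/side0.png

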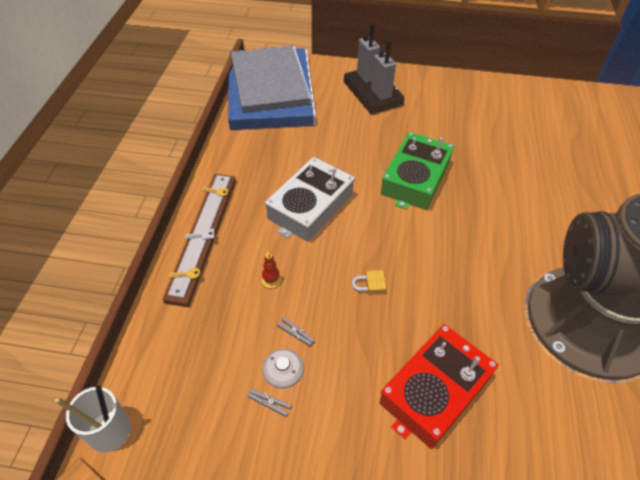

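Top view: the candidates for the chime are grey (410,230), green (475,345) and red (218,370), and the grey one is meant. Its grille is at (395,220), with the long toggle near (423,250) and the short one near (434,226). There is only one bell push, at (224,238), with pegs at (194,233) and (260,243).

```bash
cat > h.py <<'E'
import cv2,numpy as np
from station import arm
def ray(n,uv,z):
    m=arm.camera_model(n);T=m['camera_from_world'];R,t=T[:3,:3],T[:3,3]
    c=-R.T@t;d=R.T@np.linalg.inv(m['mtx'])@np.array([*uv,1.])
    return c+d*(z-c[2])/d[2]
def proj(n,p):
    m=arm.camera_model(n);T=m['camera_from_world'];q=m['mtx']@(T[:3,:3]@p+T[:3,3]);return q[:2]/q[2]
E
python3 - <<'E'
from h import *
im=cv2.imread('pics/top0.png');hsv=cv2.cvtColor(im,cv2.COLOR_BGR2HSV)
def big(mask,box):
    x0,y0,x1,y1=box;z=np.zeros_like(mask);z[y0:y1,x0:x1]=mask[y0:y1,x0:x1]
    c,_=cv2.findContours(z,cv2.RETR_EXTERNAL,cv2.CHAIN_APPROX_NONE);return sorted(c,key=cv2.contourArea)[::-1]
# lid
lid=((hsv[...,1]<40)&(hsv[...,2]>185)).astype(np.uint8)*255
c=big(lid,(350,175,475,290))[0];r=cv2.minAreaRect(c);print('lid',r)
P=np.array([ray('top',p,.055) for p in cv2.boxPoints(r)]);print(P.round(4),np.linalg.norm(P-np.roll(P,1,0),axis=1),'centre',P.mean(0))
dk=((hsv[...,2]<90)).astype(np.uint8)*255
for c in big(dk,(372,198,455,268))[:2]:
    (u,v),(w,h),a=cv2.minAreaRect(c);print('dark',(u,v),w,h,a,ray('top',(u,v),.058))
for n,b in(('top',(200,215,248,262)),('side',(255,340,310,395))):
    I=cv2.imread(f'pics/{n}0.png');H=cv2.cvtColor(I,cv2.COLOR_BGR2HSV)
    c=big((H[...,1]<70).astype(np.uint8)*255,b)[0];(u,v),_,_=cv2.minAreaRect(c);print(n,'rose',u,v,ray(n,(u,v),.008))
    c=big((H[...,2]>235).astype(np.uint8)*255,b)[0];(u,v),wh,_=cv2.minAreaRect(c);print(n,'button',u,v,wh,ray(n,(u,v),.0255))
I=cv2.imread('pics/top0.png')
a=cv2.resize(I[180:285,355:475],None,fx=5,fy=5,interpolation=3)
cv2.imwrite('pics/crop1.png',a)
E
```

```text
lid ((413.0809631347656, 230.56716918945312), (88.91329956054688, 54.507022857666016), 27.149682998657227)
[[ 0.5543 -0.0924  0.055 ]
 [ 0.6531 -0.1414  0.055 ]
 [ 0.5734 -0.2986  0.055 ]
 [ 0.4764 -0.2484  0.055 ]] [0.1743649  0.11033725 0.17627148 0.10926055] centre [ 0.56431625 -0.19519056  0.055     ]
dark (426.9000549316406, 237.7000274658203) 25.491174697875977 45.16857147216797 26.56505012512207 [ 0.54966252 -0.22216004  0.058     ]
dark (393.6000671386719, 220.80001831054688) 33.98823165893555 34.882659912109375 26.56505012512207 [ 0.5823722  -0.15638936  0.058     ]
top rose 224.5 238.0 [0.54846541 0.18825714 0.008     ]
top button 221.75001525878906 236.75001525878906 (7.77817440032959, 8.485280990600586) [0.54890874 0.19034595 0.0255    ]
side rose 282.5 368.0 [0.54644889 0.1917055  0.008     ]
side button 282.0 362.5 (9.0, 10.0) [0.54689901 0.18997283 0.0255    ]
```

View pics/crop1.png

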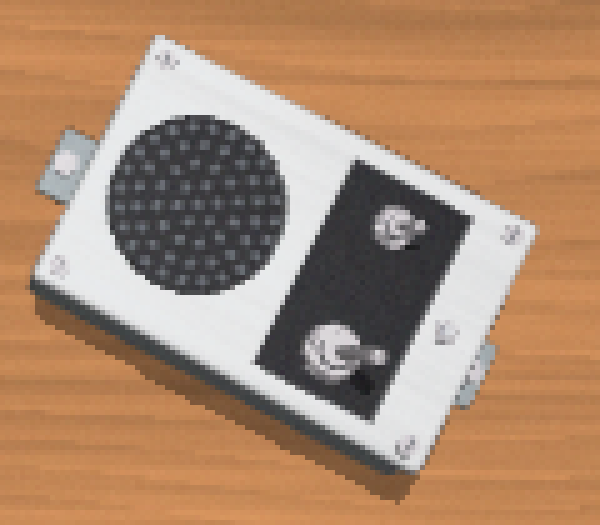

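Crop: the toggles are on the grey chime. The long lever's bushing is at about (421,250) and its tip at (430,251), leaning away from the grille, so it is off. The short toggle is at (434,225). I'll straddle the lever with the fingers open 50 mm and push it with the inner pad face.

Request:
move_arm(rows="0 0 0 0.04 0.04 0 0.05; 0 0 0 0.044 0.044 0 0.05; 0 0 0 0.044 0.044 0 0.05; 0 0 0 0.044 0.044 0 0.05; 0 0 0 0.044 0.044 0 0.05; 0 0 0 0.044 0.044 0 0.05; 0 0 0 0.044 0.044 0 0.05; 0 0 0 0.044 0.044 0 0.05")

```text
t: 1.1
eef_pos: [0.4122, 0.2401, 0.2346]
ee_rot: [-3.141, -0.0, -0.222]
force: [1.1, 0.7, 0.2]
width: 0.0498
gripper_force: 0.0
```

Request:
move_arm(rows="0 0 0 0.026 0.053 0 0.05; 0 0 0 0.026 0.053 0 0.05; 0 0 0 0.026 0.053 0 0.05; 0 0 0 0.026 0.053 0 0.05; 0 0 0 0.026 0.053 0 0.05; 0 0 0 0.026 0.053 0 0.05; 0 0 7 0.026 0.053 0 0.05; 0 0 7 0.018 0.036 0 0.05")

```text
t: 2.1
eef_pos: [0.512, -0.2024, 0.234]
ee_rot: [3.141, 0.001, -0.473]
force: [1.4, -0.7, -0.1]
width: 0.05
gripper_force: 0.0
```

```bash
python3 - <<'E'
from h import *
from scipy.spatial.transform import Rotation as Ro
s=arm.get_state();im,d=arm.grab_frame('wrist');m=arm.camera_model('wrist')
Rt=Ro.from_euler('xyz',s['ee_rot']).as_matrix();M=m['mount'];K=m['mtx']
C=np.array([.5645,-.193]);ex=np.array([.893,-.45]);ey=np.array([.45,.893])
cw=lambda x,y,z:np.array([*(C+x*ex+y*ey),z])
def pw(p):
    q=Rt.T@(p-s['eef_pos']);q=M[:3,:3].T@(q-M[:3,3]);q=K@q;return q[:2]/q[2]
print(s['t'],s['eef_pos'],s['ee_rot'])
tip=cw(-.028,-.046,.097)
for n,p in dict(tip=tip,foot=cw(-.028,-.034,.066),grille=cw(0,.04,.058),vol=cw(.028,-.034,.063)).items():
    u=pw(p);print(n,p,u);cv2.drawMarker(im,tuple(int(v) for v in u),(0,0,255),1,14)
dl=Rt.T@(np.array([*tip[:2],.088])-s['eef_pos']);print('tool delta',dl)
cv2.imwrite('pics/w1.png',im)
E
```

```text
2.1 [ 0.51197837 -0.20241153  0.23401509] [ 3.14122409e+00  7.43130251e-04 -4.72576062e-01]
tip [ 0.518796 -0.221478  0.097   ] [336.75497516 210.72843894]
foot [ 0.524196 -0.210762  0.066   ] [320.41813772 203.80867753]
grille [ 0.5825  -0.15728  0.058  ] [230.95821708 169.24169432]
vol [ 0.574204 -0.235962  0.063   ] [320.14752336 133.70405108]
tool delta [0.01485762 0.01381969 0.14600919]
```

View pics/w1.png

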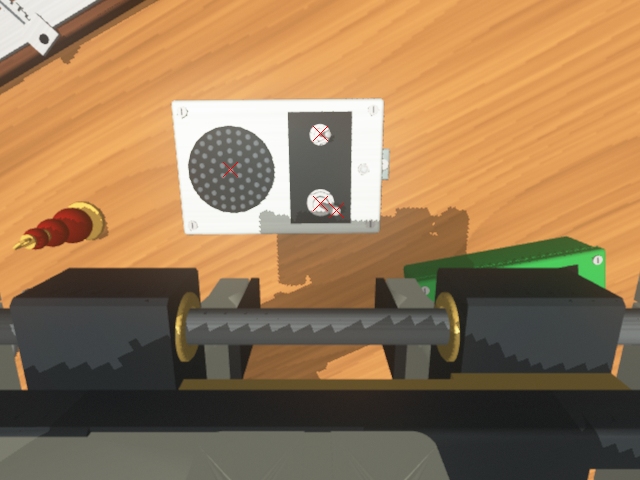

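The wrist view shows the predicted points landing on the real ones: lever tip (337,210), foot (320,203), short toggle (320,133) and grille (231,169). The finger pads are at x≈258 and 376. The estimate is good, so I'll descend.

Request:
move_arm(rows="0 0 0 0.008 0.007 0.02 0.05; 0 0 0 0.007 0.007 0.03 0.05; 0 0 0 0 0 0.03 0.05; 0 0 0 0 0 0.03 0.05; 0 0 0 0 0 0.02 0.05; 0 0 0 0 0 0.014 0.05; 0 0 0 0 0 0 0.05")

```text
t: 3.02
eef_pos: [0.5184, -0.2192, 0.0897]
ee_rot: [3.141, 0.002, -0.467]
force: [0.6, 0.8, 0.3]
width: 0.05
gripper_force: 0.0
```

Request:
move_arm(rows="0 0 0 0 -0.006 0 0.05; 0 0 0 0 -0.006 0 0.05; 0 0 0 0 -0.006 0 0.05; 0 0 0 0 -0.006 0 0.05; 0 0 0 0 -0.005 0 0.05; 0 0 0 0 -0.005 0 0.05")

```text
t: 3.78
eef_pos: [0.5346, -0.1884, 0.0906]
ee_rot: [-3.141, -0.0, -0.467]
force: [-0.3, -0.1, -0.1]
width: 0.0496
gripper_force: 0.0
```

Request:
move_arm(rows="0 0 0 0 -0.004 0 0.05; 0 0 0 0 -0.004 0 0.05; 0 0 0 0 0 0 0.05")

```text
t: 4.15
eef_pos: [0.5363, -0.1841, 0.0901]
ee_rot: [3.137, 0.002, -0.467]
force: [-3.3, -17.2, -2.0]
width: 0.0497
gripper_force: 7.3
```

```bash
python3 - <<'E'
from h import *
s=arm.get_state();print(s['t'],s['force'],s['eef_pos'])
im,_=arm.grab_frame('side');a=im[120:260,240:380]
b=arm.grab_frame('wrist')[0]
cv2.imwrite('pics/c2.png',np.hstack([cv2.resize(a,(400,400),interpolation=3),cv2.resize(b[50:400,100:500],(400,400))]))
E
```

```text
4.15 [ -3.3012971  -17.17512018  -1.9782325 ] [ 0.53626278 -0.18414544  0.09006567]
```

View pics/c2.png

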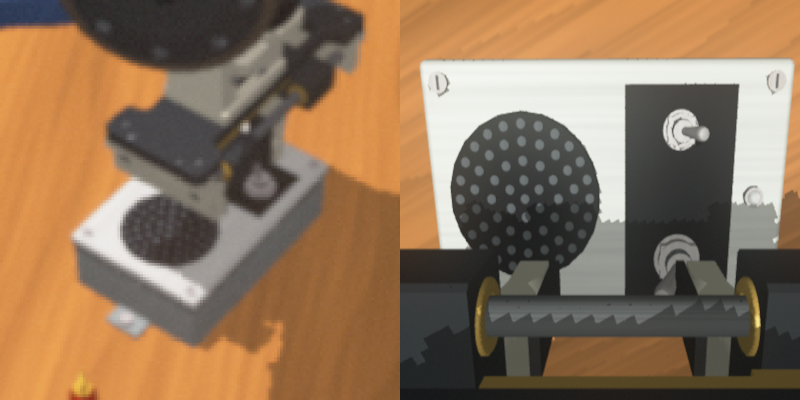

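The wrist view shows the lever (foot about (680,255)) now leaning left towards the grille. The pad is pressing it against its stop at 17 N. I'll back off to centre and check.

Request:
move_arm(rows="0 0 0 0 0.008 0 0.05; 0 0 0 0 0.008 0 0.05; 0 0 0 0 0.002 0 0.05; 0 0 0 0 0 -0.03 0.05; 0 0 0 0 0 -0.045 0.05; 0 0 0 0 0 -0.045 0.05; 0 0 0 -0.01 0 -0.03 0.05; 0 0 0 0 0 0 0.05")

```text
t: 5.25
eef_pos: [0.5221, -0.1931, 0.2436]
ee_rot: [-3.139, -0.005, -0.467]
force: [-0.2, 0.2, -0.5]
width: 0.0498
gripper_force: 0.0
```

```bash
python3 - <<'E'
from h import *
s=arm.get_state();print(s['t'],s['force'],s['eef_pos'],s['ee_rot'])
b=arm.grab_frame('wrist')[0]
cv2.imwrite('pics/c3.png',cv2.resize(b[60:300,120:440],(640,480)))
from scipy.spatial.transform import Rotation as Ro
R=Ro.from_euler('xyz',s['ee_rot']).as_matrix()
print(R.T@(np.array([.5478,.1900,.06])-s['eef_pos']))
E
```

```text
5.25 [-0.24426389  0.23422616 -0.47287726] [ 0.52205656 -0.19312041  0.2436329 ] [-3.13930199 -0.00516868 -0.46653243]
[-0.15027931 -0.35333701  0.18366846]
```

View pics/c3.png

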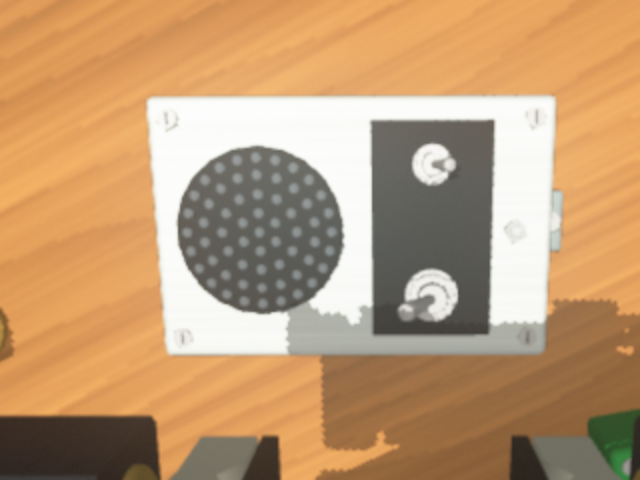

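The picture shows the long lever leaning to the grille (tip (407,312), foot (432,295)), so it is on. The short toggle is unchanged. Next is the bell, with the fingers closed.

Request:
move_arm(rows="0 0 0 -0.015 -0.035 0 0; 0 0 0 -0.019 -0.045 0 0; 0 0 0 -0.019 -0.045 0 0; 0 0 0 -0.019 -0.045 0 0; 0 0 0 -0.019 -0.045 0 0; 0 0 0 -0.019 -0.045 0.02 0; 0 0 0 -0.018 -0.043 0.03 0; 0 0 0 -0.01 -0.024 0.03 0")

```text
t: 6.3
eef_pos: [0.5445, 0.1629, 0.1585]
ee_rot: [3.141, 0.001, -0.466]
force: [0.4, 0.2, -0.1]
width: 0.0004
gripper_force: 0.0
```

```bash
python3 - <<'E'
from h import *
from scipy.spatial.transform import Rotation as Ro
s=arm.get_state();im,d=arm.grab_frame('wrist');m=arm.camera_model('wrist')
Rt=Ro.from_euler('xyz',s['ee_rot']).as_matrix();M=m['mount'];K=m['mtx']
p=np.array([.5478,.19,.0255]);q=Rt.T@(p-s['eef_pos']);print(s['t'],s['eef_pos'],s['ee_rot'],s['width'],q)
q=M[:3,:3].T@(q-M[:3,3]);q=K@q;u=q[:2]/q[2];print(u)
cv2.drawMarker(im,tuple(int(v) for v in u),(0,0,255),1,14);cv2.imwrite('pics/w4.png',im)
E
```

```text
6.3 [0.54447695 0.16287589 0.15847862] [ 3.14074971e+00  8.35155114e-04 -4.65623574e-01] 0.0004289030130725537 [-0.00909785 -0.0258406   0.13296453]
[284.1219143  242.93682021]
```

View pics/w4.png

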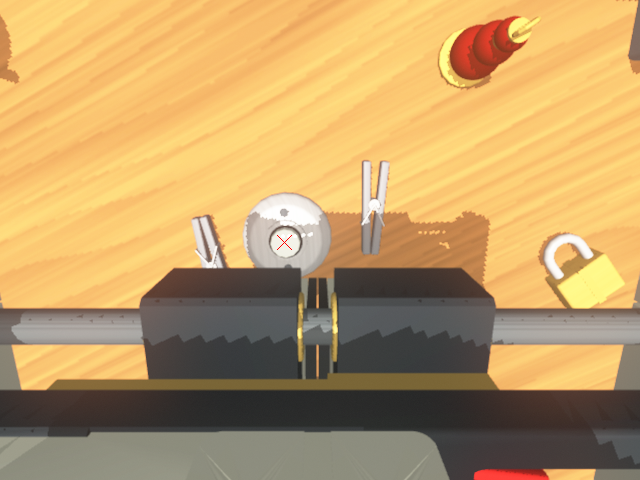

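The marker sits right on the button (284,242). The pegs at (207,242) and (375,207) are clear of it.

Request:
move_arm(rows="0 0 0 -0.005 -0.013 0 0; 0 0 0 -0.004 -0.013 0.02 0; 0 0 0 0 0 0.03 0; 0 0 0 0 0 0.03 0; 0 0 0 0 0 0.02 0; 0 0 0 0 0 0.01 0; 0 0 0 0 0 0 0; 0 0 0 0 0 0 0")

```text
t: 7.35
eef_pos: [0.5493, 0.1884, 0.0516]
ee_rot: [-3.14, -0.001, -0.467]
force: [0.8, 0.0, 0.0]
width: 0.0003
gripper_force: 0.0
```

Request:
move_arm(rows="0 0 0 -0.001 -0.001 0.01 0; 0 0 0 0 0 0.005 0; 0 0 0 0 0 0.002 0; 0 0 0 0 0 0 0")

```text
t: 7.85
eef_pos: [0.548, 0.1892, 0.0334]
ee_rot: [3.141, 0.0, -0.467]
force: [-0.4, 0.3, 1.8]
width: 0.0002
gripper_force: 0.8
```

Request:
move_arm(rows="0 0 0 0 0 0.002 0; 0 0 0 0 0 0.002 0; 0 0 0 0 0 0 0; 0 0 0 0 0 0 0")

```text
t: 8.35
eef_pos: [0.5483, 0.1894, 0.0298]
ee_rot: [-3.141, -0.0, -0.467]
force: [-2.6, -1.7, 5.6]
width: 0.0005
gripper_force: 2.6
```

Request:
move_arm(rows="0 0 0 0 0 0.001 0; 0 0 0 0 0 0.0005 0; 0 0 0 0 0 0 0; 0 0 0 0 0 0 0")

```text
t: 8.85
eef_pos: [0.5483, 0.1894, 0.0295]
ee_rot: [-3.141, -0.001, -0.467]
force: [-6.3, -1.9, 17.0]
width: 0.0002
gripper_force: 8.5
```

Request:
move_arm(rows="0 0 0 0 0 -0.005 0; 0 0 0 0 0 -0.01 0; 0 0 0 0 0 -0.03 0; 0 0 0 0 0 -0.04 0; 0 0 0 0 0 -0.05 0; 0 0 0 0 0 0 0; 0 0 0 0 0 0 0; 0 0 0 0 0 0 0")

```text
t: 9.85
eef_pos: [0.5476, 0.189, 0.1619]
ee_rot: [3.14, 0.001, -0.467]
force: [-0.5, 0.1, -0.2]
width: 0.0005
gripper_force: 0.0
```

```bash
python3 - <<'E'
from h import *
s=arm.get_state();print(s['t'],s['force'],s['eef_pos'])
a=arm.grab_frame('wrist')[0];b=arm.grab_frame('side')[0]
cv2.imwrite('pics/f.png',np.hstack([cv2.resize(a,(400,300)),cv2.resize(b[130:430,200:500],(300,300))]))
E
```

```text
9.85 [-0.48489964  0.1420946  -0.24371861] [0.54762501 0.18901937 0.16194054]
```

View pics/f.png

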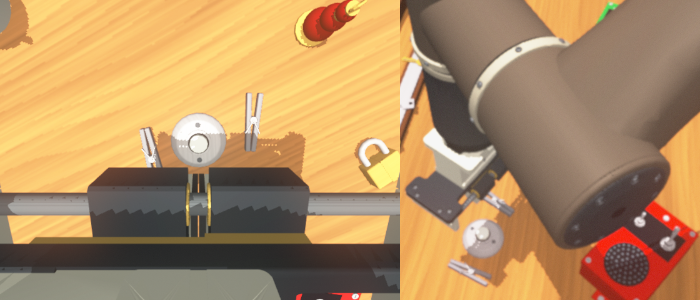

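The bell push lies undisturbed with its button out at (199,144), the pegs and ornament are in place, and the arm is clear.

```bash
python3 -c "
from station import arm
print(arm.job_done())"
```

```text
the job is handed in; nothing more can be done
None
```

The chime's long toggle is snapped over to on, and the bell button was pressed fully in (17 N) and sprang back. The arm is clear, nothing else appears to have moved, and the job was handed in after about 10 s; no verdict came back.

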